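# Release a bearing ball into the dish and hold it over the viewing pad

### The job

Push the red plunger of the ball dispenser all the way down to its stop so that the dark steel ball rolls out into the white dish, and wait until the ball lies still in the middle. Then pick the dish up by its blue handle bar and lift it straight up, at least 5 cm clear of the bench; only then turn it a quarter turn and bring it over the middle of the yellow viewing pad so that the handle bar lines up with the black line on the pad, keeping the dish level and the ball in the middle of it all the while. Finish while still holding the dish there in the air, at least 5 cm up and still, and leave the battery, the glue bottle and the wooden block alone.

Things in the scene. Friction and masses are not known exactly. Their poses are not given: they have to be found in the camera images.
- dispenser: Ball dispenser, fixed to the bench: grey base 115 x 90 mm, blue two-legged frame up to 118 mm high (30 x 78 mm), and an aluminium chute that slopes down towards its own -x (as far as x = -73 mm, floor there 39 mm high). Origin at bench level under the plunger; z up. It stands with its -x roughly towards the robot. The dish stands at its own x = -138 mm, y = 0, rim just under the end of the chute
- plunger_top (a point): centre of the top of the red plunger head (34 mm across, 145 mm above the bench when up), right above the dispenser's origin; pressed straight down. It is a spring: 2.6 N to start, 6.4 N at the stop after 12 mm. It carries the gate bar: fully down, the ball rolls out by itself in about half a second; released, it springs up
- plunger (a joint): how far the plunger is pressed, m: 0 up, 0.012 at its stop
- ball_dish: White round dish, 124 mm across, 34 mm high, 0.18 to 0.29 kg, with a fixed arched handle: two steel legs at y = +-64 mm carrying a blue bar along its own y at the top. Origin at the centre of its underside, z up. Its inside slopes 8 degrees towards the middle, so the ball rolls off the middle when the dish is tilted or jerked
- dish_grip (a point): centre of the blue handle bar, 88 mm above the dish's underside; the bar is 131 mm long along the dish's own y, 14 mm wide along its x, 14 mm high. Grip it here from above across its width
- dish_middle (a point): middle of the dish's inner floor, 9 mm above its underside, where the ball comes to rest; axes as the dish's
- ball_center (a point): centre of the dark steel ball, 22 mm across, 44 g; at the start behind the dispenser's gate. Its axes mean nothing
- view_pad: yellow square pad, 130 x 130 x 3 mm, fixed to the bench, to the left or right of the dish; origin at bench level at its centre. The black line across its middle runs along its own x (either way round is alike) and is within 0.1 rad of the dispenser's x
- battery: black and red tool battery, 107 x 76 x 60 mm, loose, on the other side of the dish; origin under its centre; leave alone
- glue_bottle: blue glue bottle, 46 x 76 x 196 mm, loose, behind the dispenser; origin under its centre; leave alone
- wood_block: brown timber block, 50 x 75 x 36 mm, loose, behind the dispenser; origin under its centre; leave alone
Not all that is in view belongs to the job. What is shaped like the dispenser but green is not meant.

How it is judged:
On the way, in this order (a step that is already met when the one before it is completed fails the run):
1. the plunger is pressed down to its stop (value of joint plunger above 0.0105 m), for 0.1 s.
2. the ball lies in the middle of the dish while the dish still stands on the bench (distance between ball_center and dish_middle below 0.018 m and linear speed of ball below 0.03 m/s and height (world z) of ball_dish below 0.006 m), for 0.3 s.
3. the dish is lifted clear, not yet turned, ball in the middle (height (world z) of ball_dish above 0.04 m and angle between the y axis of ball_dish and the y axis of dispenser, either way round below 0.3 rad and distance between ball_center and dish_middle below 0.025 m), for 0.1 s.
At the end, for the whole second after the job is handed in: Dish held by the fingers only (over 1 N), still, underside over 45 mm up, within 30 mm of the pad centre seen from above, bar within 0.14 rad of the black line, tilt under 0.1 rad, ball centre within 20 mm of the middle point (11 mm at rest), below 0.03 m/s and 0.2 rad/s (height (world z) of ball_dish above 0.045 m and angle between the y axis of ball_dish and the x axis of view_pad, either way round below 0.14 rad and horizontal distance between ball_dish and view_pad below 0.03 m and angle between ball_dish's own z axis and vertical below 0.1 rad and distance between ball_center and dish_middle below 0.02 m and linear speed of ball_dish below 0.03 m/s and angular speed of ball_dish below 0.2 rad/s and contact force between the fingers and ball_dish above 1 N and contact force between ball_dish and dispenser below 0.1 N and contact force between ball_dish and battery below 0.1 N); the arm keeps its last pose, push and grip.
It fails at once if the ball leaves the middle of the lifted dish (centre more than 25 mm from the middle point) (height (world z) of ball_dish above 0.02 m and distance between ball_center and dish_middle above 0.025 m).
It fails at once if the dish is tilted by more than 0.2 rad (angle between ball_dish's own z axis and vertical above 0.2 rad).
It fails at once if the battery is disturbed (moved 20 mm) (distance of battery from where it was at the start of the episode above 0.02 m).
It fails at once if the glue bottle is disturbed (moved 20 mm) (distance of glue_bottle from where it was at the start of the episode above 0.02 m).
It fails at once if the wooden block is disturbed (moved 20 mm) (distance of wood_block from where it was at the start of the episode above 0.02 m).
It also fails if it takes over 64 s, if anything falls off the work surface, if the arm or the gripper's body presses on something with over 40 N, if the wrist force passes 120 N, or if a joint passes its speed limit or range.

### The arm

A 6-joint arm with a two-finger parallel gripper is mounted at the origin on a cart in front of the work surface, level with it; the furniture and walls round the work are solid. World frame = base frame: x ahead of the robot, y to its left, z up, the work surface at z = 0. Lengths are in m, angles in rad, forces in N, time in s.
With the tool pointing down it reaches from about 0.3 to 0.75 m from the base axis. Payload 8.5 kg.
Tool frame: the origin (TCP) lies midway between the tips of the shut fingers; the grasp point (between the pads) lies 19 mm behind it; z points along the fingers, y is the line along which they close (so a half turn about z gives the same grasp; the last joint's range is limited). The gripper opens to 88 mm and grips with 3 to 60 N. Pads are 18 mm wide; open, the fingers measure 123 mm over their backs; the gripper's body (75 mm by 187 mm) begins 45 mm behind the grasp point.
Start: joints at [0.906, 0.381, 1.297, -0, 1.464, -0.215], TCP at [0.239, 0.495, 0.239] pointing down, gripper open.
Joint ranges: [-3.11, 3.11], [-0.89, 2.33], [0.22, 2.48], [-1.42, 4.56], [0.17, 2.85], [-2.88, 2.88]. Speed limits (rad/s): [2.39, 2.39, 3.14, 3.14, 3.14, 3.14].

### API

Orientations are given as [roll, pitch, yaw] about the fixed x, y, z axes, in that order (R = Rz(yaw) Ry(pitch) Rx(roll)).
In Python, from bench import * gives the robot as it stands. Calls block until the motion is done:
- move_ptp(position, orientation): joint-space move of the TCP to a pose.
- move_l(position, rotation=None, speed=0.15): straight line of the TCP; rotation=None keeps the orientation; speed is the mean speed in m/s.
- set_joints(angles): joint-space move.
- command_gripper(opening, grasp_force=None): opening from 0.0 (shut) to 1.0 (fully open); grasp_force is the grip in N (None keeps the last); returns when the fingers have stopped.
- sleep(seconds).
- ik(position, orientation): joint angles nearest the present ones, or None.
- observe(): the state.
- snapshot(name): name is "side" or "top" or "wrist"; returns a dict with "frame" (420x560x3 uint8, red, green, blue), "depth" (420x560 float32, m along the optical axis (not along the pixel's ray), 0 where there is no reading), "mtx" (3x3 intrinsics, pixels), "xyz" and "orientation" of the camera in the world; the wrist camera has in their place "T_tool_cam" (4x4, takes a point from camera to tool coordinates, whose origin is the TCP and whose axes are the flange's). Camera axes: x right, y down, z forward; pixel columns grow to the right and rows downward; lengths in m; the calibration is good to about 2 mm. A picture is of the moment at which its call begins: read the wrist's pose just before it.
A pose or a line that the arm cannot do raises MotionError and nothing moves.
- sign_off(): hands the job in; it is judged then, once.
The state is a dict: "clock": time; "qpos": joint angles; "qvel": joint speeds; "joint_torque": joint torques, N m; "ee_pos": TCP position; "tool_rot": TCP orientation; "wrist_force": force on the tool from outside, world axes, zero at the start; "wrist_torque": the same for the moment, N m; "width": opening from 0.0 (shut) to 1.0 (fully open); "gripper_force": force on a finger pad.
Only numpy, scipy, OpenCV 4.12 (cv2) and the standard library are available. Lean on these libraries where they do the work, as an engineer would, in place of code of your own. Each camera call takes 0.05 s, during which the arm holds its last target. There are 200 camera calls.

## Working session

There is one attempt and no reset: what is moved stays moved. The work goes in short steps, each a Python script; the robot and the scene stay as the last script left them, time stands still between calls to the robot, and variables do not carry over. Pictures are saved under pics/ and viewed, at most 10 in all, crops included, and the job is handed in when it is done.

```bash
ls; mkdir -p pics
python3 - <<'E'
from bench import *
import cv2,numpy as np,pickle
o=observe();print(o)
d={}
for n in("side","top"):
    s=snapshot(n);d[n]=s
    cv2.imwrite(f"pics/{n}0.png",s["frame"][:,:,::-1]);print(n,s["mtx"],s["xyz"],s["orientation"])
pickle.dump(d,open("s0.pkl","wb"))
E
```

```text
pics
{'clock': 0.0, 'qpos': array([ 9.05684787e-01,  3.81154253e-01,  1.29827313e+00,  1.56944004e-06,
        1.46360747e+00, -2.15304380e-01]), 'qvel': array([ 6.09059146e-04,  6.81798935e-05,  3.38106800e-04, -2.13464739e-04,
        1.20558573e-03,  1.06002853e-03]), 'joint_torque': array([ 1.90135113e-03, -4.37935138e+01, -2.24551785e+01,  7.14708469e-02,
        3.54491849e-02, -1.11877330e-04]), 'ee_pos': array([0.23895387, 0.49505354, 0.23815602]), 'tool_rot': array([-3.14018408e+00, -3.09643123e-04,  2.69178511e+00]), 'wrist_force': array([-0.02952099,  0.58463063, -0.33047519]), 'wrist_torque': array([-0.01170042, -0.01842663, -0.01279542]), 'gripper_force': 0.0, 'width': 0.9977152612845986}
side [[409.53939023   0.         280.56439392]
 [  0.         409.53939023 211.47583796]
 [  0.           0.           1.        ]] [ 0.64417896 -0.66353281  0.6613836 ] [-2.16426306 -0.02072764  0.05123218]
top [[496.67527525   0.         279.14817474]
 [  0.         496.67527525 203.90228704]
 [  0.           0.           1.        ]] [0.13258286 0.17693868 1.29075742] [-2.75694667 -0.00673787 -1.62247042]
```

View pics/side0.png

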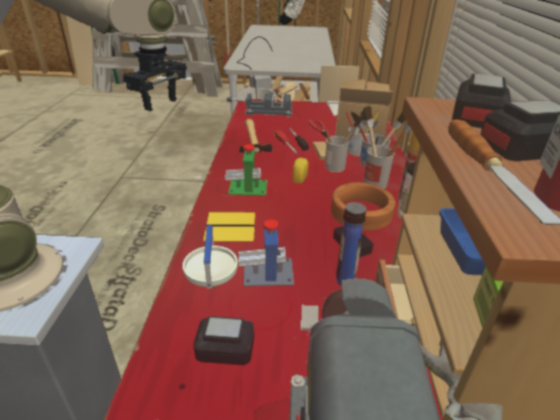

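View pics/top0.png

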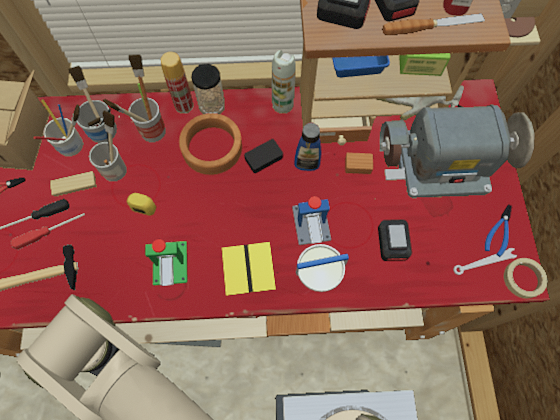

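Candidates for the plunger are the blue dispenser's red head (top 314,203; side 270,226) and the green decoy's red head (top 159,246; side 249,150). I choose the blue one. For the handle, the blue bar on the white dish (top 322,262; side 209,243) is the one, not the blue bottle (308,147) or the pliers. The yellow pad is at top (248,268), and the tape (141,204) is not meant. The battery is at (395,240), the glue bottle at (308,147) and the wood block at (359,162).

```bash
cat > h.py <<'E'
import numpy as np,cv2
from scipy.spatial.transform import Rotation as R
def pose(s,tool=None):
    if "T_tool_cam" in s:
        T=np.eye(4);T[:3,:3]=R.from_euler("xyz",tool["tool_rot"]).as_matrix();T[:3,3]=tool["ee_pos"]
        T=T@s["T_tool_cam"];return T[:3,:3],T[:3,3]
    return R.from_euler("xyz",s["orientation"]).as_matrix(),np.array(s["xyz"])
def rays(s,uv,tool=None):
    Rm,c=pose(s,tool);uv=np.atleast_2d(uv).astype(float)
    d=np.c_[uv,np.ones(len(uv))]@np.linalg.inv(s["mtx"]).T@Rm.T
    return c,d
def onplane(s,uv,z,tool=None):
    c,d=rays(s,uv,tool);return c+d*((z-c[2])/d[:,2])[:,None]
def cloud(s,tool=None):
    v,u=np.mgrid[:420,:560];c,d=rays(s,np.c_[u.ravel(),v.ravel()],tool)
    return (c+d*s["depth"].reshape(-1,1)).reshape(420,560,3)
def hsv(s): return cv2.cvtColor(s["frame"],cv2.COLOR_RGB2HSV)
def blob(m,near):
    n,l,st,c=cv2.connectedComponentsWithStats(m.astype(np.uint8))
    i=[k for k in range(1,n) if st[k,4]>25];k=min(i,key=lambda k:np.hypot(*(c[k]-near)))
    return l==k
def rect(m):
    v,u=np.nonzero(m);return np.c_[u,v]
E
python3 - <<'E'
import pickle;from h import *
d=pickle.load(open("s0.pkl","rb"))
for n,pl,ba,pa,bt in(("top",(314,203),(322,262),(248,268),(395,240)),("side",(270,226),(209,243),(230,226),(224,340))):
    s=d[n];h=hsv(s);P=cloud(s);H,S,V=h[...,0],h[...,1],h[...,2]
    red=((H<6)|(H>174))&(S>150)&(V>190); print(n,h[pl[1],pl[0]],h[ba[1],ba[0]],P[pl[1],pl[0]])
    m=blob(red&(P[...,2]>.12),pl);uv=rect(m);print("plunger",len(uv),uv.mean(0),onplane(s,uv.mean(0),.145),P[m].mean(0))
    blue=(H>100)&(H<125)&(S>130)
    m=blob(blue&(P[...,2]>.06),ba) ;uv=rect(m);q=onplane(s,uv,.093)[:,:2];c,(w,l),a=cv2.minAreaRect(q.astype(np.float32)*1000)
    b=cv2.boxPoints((c,(w,l),a));e=b[1]-b[0] if np.hypot(*(b[1]-b[0]))>np.hypot(*(b[2]-b[1])) else b[2]-b[1]
    print("bar",len(uv),c,w,l,np.arctan2(e[1],e[0]),np.median(P[m],0),P[m].max(0)[2])
    yel=(H>22)&(H<35)&(S>130)
    m=yel&(np.hypot(np.mgrid[:420,:560][1]-pa[0],np.mgrid[:420,:560][0]-pa[1])<50);q=onplane(s,rect(m),.003)[:,:2]
    c,(w,l),a=cv2.minAreaRect(q.astype(np.float32)*1000);print("pad",c,w,l,a,q.mean(0))
    k=(V<70)&(P[...,2]<.02);mm=cv2.erode(cv2.morphologyEx(m.astype(np.uint8),cv2.MORPH_CLOSE,np.ones((11,11))),np.ones((3,3)))>0
    q=onplane(s,rect(mm&k),.003)[:,:2];L=cv2.fitLine(q.astype(np.float32),cv2.DIST_L2,0,.01,.01).ravel();print("line",len(q),L,np.arctan2(L[1],L[0]))
    wh=(S<60)&(V>170)&(P[...,2]>.02)&(P[...,2]<.045);m=blob(wh,ba);q=P[m][:,:2];print("dish",q.min(0),q.max(0),(q.min(0)+q.max(0))/2)
    r=P[bt[1]-30:bt[1]+30,bt[0]-30:bt[0]+30].reshape(-1,3);r=r[(r[:,2]>.045)&(r[:,2]<.07)];print("bat",r.min(0),r.max(0))
E
```

```text
top [  2 170 210] [107 172 178] [0.5939803  0.05829501 0.14396194]
plunger 110 [314.34545455 201.80909091] [[0.59671907 0.05729128 0.145     ]] [0.59693491 0.05724016 0.14451372]
bar 246 (457.21173095703125, 44.50773620605469) 13.011896133422852 128.60150146484375 -1.4093653 [0.45732229 0.04347153 0.09476486] 0.102047986271383
pad (474.1832580566406, 233.940673828125) 131.0495147705078 130.96510314941406 4.40008544921875 [0.46113664 0.24375703]
line 136 [0.9969924  0.07749922 0.47279486 0.23408547] 0.07757701
dish [ 0.47392842 -0.0076565 ] [0.52170279 0.10166424] [0.49781561 0.04700387]
bat [ 0.47432394 -0.19622747  0.04501438] [ 0.57701714 -0.12418092  0.06738255]
side [  1 196 210] [111 142 160] [0.59585269 0.0457845  0.14390422]
plunger 87 [270.98850575 223.29885057] [[0.59736451 0.05433811 0.145     ]] [0.59774858 0.04800765 0.14960968]
bar 112 (459.1438293457031, 42.64979553222656) 7.418630599975586 124.80226135253906 -1.4269505 [0.45999965 0.03834692 0.09467815] 0.09697473841405091
pad (473.77166748046875, 232.87710571289062) 126.55577087402344 120.24332427978516 4.463316440582275 [0.4780989  0.23146442]Traceback (most recent call last):
  File "<stdin>", line 15, in <module>
cv2.error: OpenCV(4.12.0) /io/opencv/modules/imgproc/src/linefit.cpp:50: error: (-215:Assertion failed) count > 0 in function 'fitLine2D_wods'
```

Run:
```python
from bench import *
from h import *
import pickle
pi=np.pi
for p,y in(((.597,.056,.23),pi),((.597,.056,.23),0),((.458,.044,.1),1.732),((.458,.044,.1),-1.41),((.474,.234,.2),.078),((.474,.234,.2),pi+.078)):
    q=ik(p,[pi,0,y]);print(p,y,None if q is None else np.round(q,2))
command_gripper(0.0)
move_ptp([.5,.05,.30],[pi,0,pi])
sleep(.3)
o=observe();s=snapshot("wrist");pickle.dump((o,s),open("w1.pkl","wb"))
cv2.imwrite("pics/w1.png",s["frame"][:,:,::-1]);print(o["clock"],o["ee_pos"],o["tool_rot"],o["qpos"],s["T_tool_cam"])
```

```text
(0.597, 0.056, 0.23) 3.141592653589793 [-0.1   0.47  1.17  0.    1.5  -1.67]
(0.597, 0.056, 0.23) 0 [-0.1   0.47  1.17 -0.    1.5   1.47]
(0.458, 0.044, 0.1) 1.732 [-0.16  0.39  1.75  0.    1.   -0.32]
(0.458, 0.044, 0.1) -1.41 [-0.16  0.39  1.75 -0.    1.    2.82]
(0.474, 0.234, 0.2) 0.078 [ 0.23  0.38  1.42 -0.    1.34  1.73]
(0.474, 0.234, 0.2) 3.219592653589793 [ 0.23  0.38  1.42  0.    1.34 -1.41]
3.5833 [0.49997376 0.05033033 0.29997787] [ 3.14157803e+00 -2.44424862e-05 -3.14104474e+00] [-1.35693358e-01  2.57446598e-01  1.30323647e+00  1.11641490e-05
  1.58093578e+00 -1.70703748e+00] [[-1.34244282e-04 -9.51780496e-01 -3.06779838e-01  7.89701114e-02]
 [ 9.99999957e-01 -4.80488179e-05 -2.88520749e-04 -7.14488654e-04]
 [ 2.59868013e-04 -3.06779864e-01  9.51780462e-01 -1.45927496e-01]
 [ 0.00000000e+00  0.00000000e+00  0.00000000e+00  1.00000000e+00]]
```

View pics/w1.png

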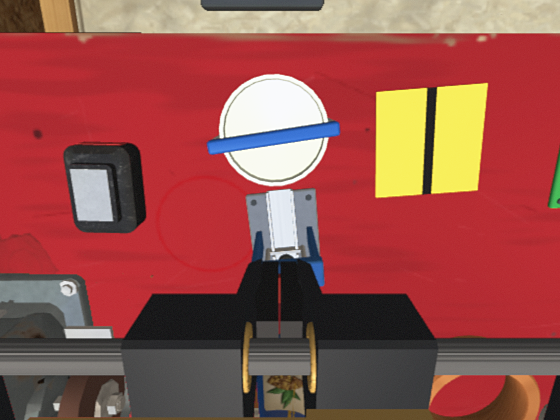

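The wrist view confirms the choice: the blue-framed dispenser's chute (283,220) ends at the white dish (273,130). The blue bar runs from (208,147) to (340,129), the pad line is at (431,140), and the battery is at (105,187), well clear.

```bash
python3 - <<'E'
import pickle;from h import *
o,s=pickle.load(open("w1.pkl","rb"));h=hsv(s);H,S,V=h[...,0],h[...,1],h[...,2]
m=blob((H>100)&(H<125)&(S>130),(274,138));q=onplane(s,rect(m),.095,o)[:,:2]*1000
c,wl,a=cv2.minAreaRect(q.astype(np.float32));L=cv2.fitLine(q.astype(np.float32),2,0,.01,.01).ravel();print("bar",c,wl,np.arctan2(L[1],L[0]),L[2:])
m=(H>22)&(H<35)&(S>130);m[:, :360]=0;m[250:]=0
q=onplane(s,rect(m),.003,o)[:,:2]*1000;c,wl,a=cv2.minAreaRect(q.astype(np.float32));print("pad",c,wl,np.radians(a))
k=(V<80);k[:,:410]=0;k[:,450:]=0;k[:95]=0;k[185:]=0
q=onplane(s,rect(k),.003,o)[:,:2].astype(np.float32);L=cv2.fitLine(q,2,0,.01,.01).ravel();print("line",len(q),L,np.arctan2(L[1],L[0]))
print("chute edges", onplane(s,[[270,192],[262,246],[294,192],[300,246]],.045,o))
E
python3 - <<'E'
from bench import *
from h import *
pi=np.pi
move_ptp([.597,.056,.19],[pi,0,pi]); move_l([.597,.056,.155],speed=.1); sleep(.3)
f0=observe()["wrist_force"][2];print(f0)
z=.150
while z>.126:
    move_l([.597,.056,z],speed=.03);o=observe();f=o["wrist_force"][2]-f0;print(round(z,4),o["ee_pos"].round(4),round(f,2))
    if f>10:break
    z-=.002
sleep(1.5);o=observe();print(o["ee_pos"],o["wrist_force"]-[0,0,f0],o["clock"])
move_l([.597,.056,.20],speed=.08)
move_ptp([.50,.05,.30],[pi,0,pi]);sleep(.3)
o=observe();s=snapshot("wrist");cv2.imwrite("pics/w2.png",s["frame"][:,:,::-1])
import pickle;pickle.dump((o,s),open("w2.pkl","wb"));print(o["clock"])
E
```

```text
bar (458.609375, 43.405067443847656) (13.44543170928955, 128.53598022460938) -1.4228747 [458.6286    43.870533]
pad (477.27459716796875, 282.792724609375) (245.24942016601562, 144.24636840820312) 1.5058551436133143
line 740 [0.9969908  0.07751988 0.4704887  0.23330307] 0.07759773
chute edges [[0.52622847 0.03910242 0.045     ]
 [0.59421424 0.02884961 0.045     ]
 [0.52621515 0.06696642 0.045     ]
 [0.59419016 0.07519067 0.045     ]]
-0.15873967352989488
0.15 [0.5969 0.056  0.1497] 1.0
0.148 [0.597  0.056  0.1479] 0.12
0.146 [0.5969 0.056  0.1459] -0.01
0.144 [0.5971 0.056  0.1442] 2.6
0.142 [0.5971 0.056  0.1421] 2.97
0.14 [0.5971 0.056  0.14  ] 4.36
0.138 [0.5971 0.056  0.138 ] 3.7
0.136 [0.5971 0.056  0.1361] 4.22
0.134 [0.5971 0.056  0.1342] 5.26
0.132 [0.5972 0.056  0.133 ] 11.1
[0.59719182 0.055984   0.13302475] [-0.84446405  0.35187772 10.34493412] 9.1417
11.0583
```

View pics/w2.png

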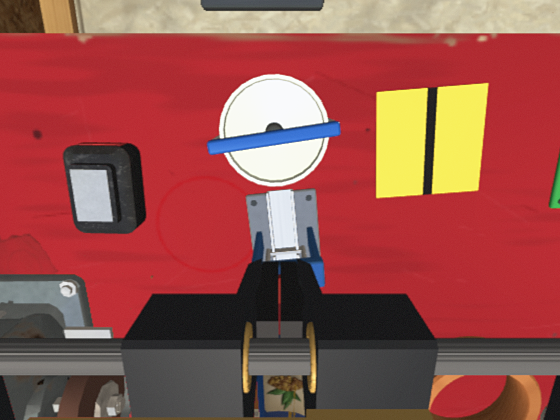

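The plunger reached its stop (11 N at z=0.133). The ball now lies in the dish at (274,129), just under the bar. Next I grip the bar, lift, and check.

Run:
```python
from bench import *
from h import *
pi=np.pi;rot=[pi,0,1.722];b=[.4586,.0437]
command_gripper(.55)
move_ptp(b+[.20],rot);move_l(b+[.069],speed=.08)
command_gripper(0.0,25);sleep(.4)
o=observe();print(o["width"]*88,o["gripper_force"],o["ee_pos"],o["wrist_force"],o["clock"])
if o["gripper_force"]>5:
    move_l(b+[.085],speed=.02);move_l(b+[.20],speed=.05);sleep(.8)
    o=observe();print(o["width"]*88,o["gripper_force"],o["ee_pos"],o["wrist_force"],o["clock"])
    s=snapshot("wrist");t=snapshot("side")
    cv2.imwrite("pics/w3.png",np.hstack([s["frame"][::1,80:480],t["frame"][100:,100:400].repeat(1,0) if 0 else cv2.resize(t["frame"][120:330,130:330],(400,420))])[:,:,::-1])
```

```text
13.306152950755521 24.999651722609997 [0.45850516 0.04368433 0.06901128] [-1.13071075 -0.26166848  0.91260722] 16.0
13.288493910070224 24.999254196882248 [0.45861341 0.04370855 0.19999724] [-0.672281    0.93309679 -3.54093185] 20.2
```

View pics/w3.png

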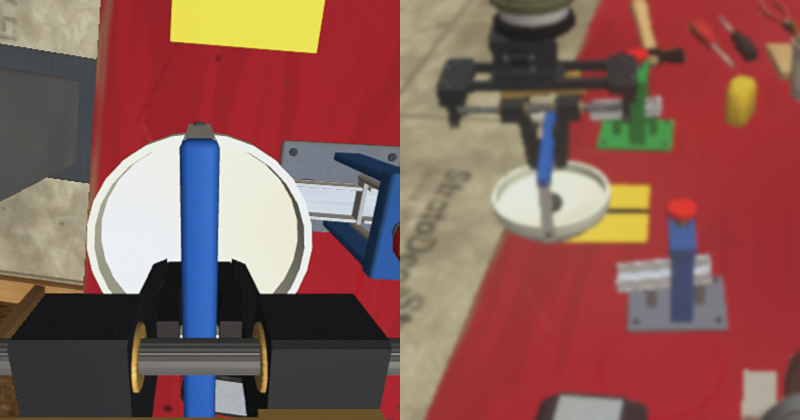

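The dish hangs level, with the ball in the middle (side crop, 555,203). Now I turn it and carry it over the pad.

Run:
```python
from bench import *
from h import *
pi=np.pi
move_l([.4735,.2335,.20],[pi,0,1.722+1.4975],speed=.04);sleep(1)
move_l([.4735,.2335,.155],speed=.03);sleep(1.2)
o=observe();print(o["width"]*88,o["gripper_force"],o["ee_pos"],o["tool_rot"],o["wrist_force"],o["clock"])
s=snapshot("top");t=snapshot("side");h=hsv(s);P=cloud(s);H,S=h[...,0],h[...,1]
m=(H>100)&(H<125)&(S>130)&(P[...,2]>.14)&(P[...,2]<.21)&(abs(P[...,0]-.47)<.09)&(abs(P[...,1]-.23)<.06)
if m.sum()>20:
    q=onplane(s,rect(m),.181)[:,:2].astype(np.float32);L=cv2.fitLine(q,2,0,.01,.01).ravel();print(m.sum(),L,np.arctan2(L[1],L[0]))
cv2.imwrite("pics/e.png",np.hstack([cv2.resize(s["frame"][190:340,180:330],(400,400)),cv2.resize(t["frame"][120:270,150:300],(400,400))])[:,:,::-1])
```

```text
13.382308051122555 24.999197088181973 [0.47349871 0.23349726 0.15499533] [-3.14157875e+00 -9.73957686e-06 -3.06365628e+00] [-0.20617422  0.01682825 -3.24138253] 29.0583
```

View pics/e.png

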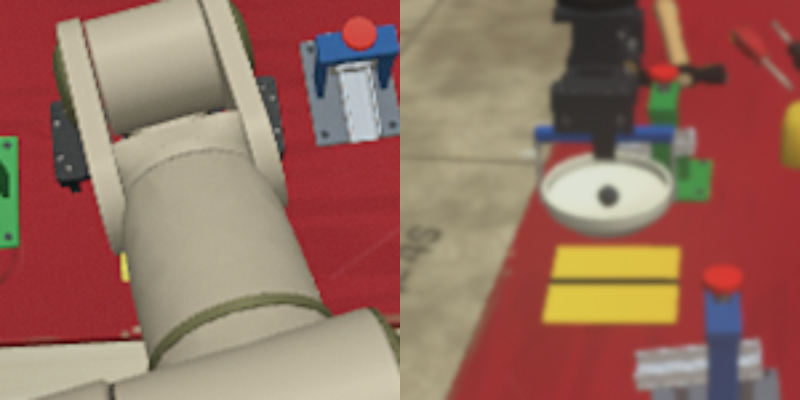

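The side crop shows the ball in the middle of the dish (608,196). The bar (605,133) is parallel to the pad line (613,281), and the dish is level over the pad with its underside about 86 mm up.

```bash
python3 -c "
from bench import *
print(sign_off())"
```

```text
the job is handed in; nothing more can be done
None
```

The job is handed in, result not reported back: I pressed the plunger to its stop and lifted the dish with the ball in its middle, and the arm is holding it level and still over the pad, about 86 mm up, with the bar along the black line.

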